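# Lock the dosing pump carriage by feel

### The arm

A 7-joint arm with a two-finger parallel gripper is mounted at the origin on the work surface. World frame = base frame: x ahead of the robot, y to its left, z up, the work surface at z = 0. Lengths are in m, angles in rad, forces in N, time in s.
With the tool pointing down it reaches from about 0.425 to 0.875 m from the base axis. Payload 4.7 kg.
Tool frame: the origin (TCP) lies on the centre line of the jaws, within the pads' length; the fingertips stand 14 mm ahead of it and the grasp point (between the pads) lies 5 mm behind it; z points along the fingers, x is the direction in which the jaws open and shut, and the axes are right-handed (so a half turn about z gives the same grasp; the last joint's range is limited). The gripper opens to 87 mm and grips with 3 to 60 N. Pads are 19 mm wide; open, the fingers measure 117 mm over their backs; the gripper's body (75 mm by 190 mm) begins 51 mm behind the grasp point.
Start: joints at [-1.223, 0.321, -0.07, 1.45, 0.023, 1.371, -0.057], TCP at [0.213, 0.614, 0.237] pointing down, gripper open.
Joint ranges: [-2.86, 2.86], [-0.3, 2.09], [-1.38, 1.24], [0.06, 2.45], [-1.56, 4.7], [0.09, 2.05], [-2.69, 2.69]. Speed limits (rad/s): [2.57, 2.57, 3.14, 3.14, 3.14, 3.14, 3.14].

### API

Orientations are given as a rotation vector (axis times angle).
In Python, from bench import ctrl gives the robot as it stands.
- The arm moves only by the tool drive_tool, never from a script. Its argument "rows" is a list that holds one entry, the list of rows, each a list of 5 numbers: the shift along the tool's x, y, z scaled (see below), then the turn about the tool's z scaled (see below), then the closure in counts, from 0 (fully open) to 255 (shut). In form: [[[dx, dy, dz, spin, jaw], ...]]. A call has 1 to 20 rows; each row is the pose to reach, as a shift and turn from the pose commanded when the call began, along the tool's axes at that moment, turning the shorter way round; what a row does not reach only later rows make up. The controller multiplies each number of a shift by 300 mm and each number of a turn by pi rad. A row lasts 1/8 s, in which the tool goes at most 62.5 mm and 10.7 degrees, less where a joint would pass 70% of its speed; a pose out of reach is approached as far as the arm can. A call with a number of a shift or a turn outside -1 to 1 is refused whole. A call with a gripper value outside its range is refused whole. The fingers move at their own pace and stop on an object; "grip_force" is the grip in N (left out, the last holds). Time passes only in rows, so rows that repeat a pose let the fingers close. It gives the time, the measured TCP pose, the force and the opening at its end, in the units of the state.
- ctrl.get_state(): the state, without advancing time (a new reading comes with each control period).
- ctrl.get_image(name): name is "scene" or "top" or "wrist"; returns a dict with "img" (384x512x3 uint8, blue, green, red), "camera_matrix" (3x3 intrinsics, pixels), "R" (3x3) and "t" (3): a world point X has camera coordinates R X + t. Camera axes: x right, y down, z forward; pixel columns grow to the right and rows downward; lengths in m; the calibration is good to about 2 mm. A picture is of the moment at which its call begins. There is no depth.
- ctrl.close_job(): hands the job in, once; it reports no verdict.
The state is a dict: "time": time; "joint_positions": joint angles; "qd": joint speeds; "joint_torque": joint torques, N m; "position": TCP position; "tool_rot": TCP orientation; "ft_force": force on the tool from outside, world axes, zero at the start; "torque": the same for the moment, N m; "grip_width": opening from 0.0 (shut) to 1.0 (fully open).
Only numpy, scipy, OpenCV 4.12 (cv2) and the standard library are available. Lean on these libraries where they do the work, as an engineer would, in place of code of your own. Each camera call takes 0.05 s, during which the arm holds its last target.

### The job

Lock the dosing pump: take the locking pin out of its stand by its knob, pass its foot down through the square window in the pump's cover, and slide it along the slot with the foot pressing lightly on the ledges beneath until it drops into the hidden notch of the carriage. Stop there, leave the pin fully home with its knob sitting down on the cover, and let go. Never force the pin against the pump, and leave the bottle, the jar and the beaker where they stand.

Things in the scene. Friction and masses are not known exactly. Their poses are not given: they have to be found in the camera images.
- pin_knob (a point): Centre of the locking pin's knob, the place to grip: an aluminium, dark-ribbed upright cylinder 30 mm in diameter, 50 mm tall (25 mm above and below this point). Below it a steel shank, 8 mm in diameter and 31 mm long, ends in a round flat steel foot 24 mm in diameter and 7 mm thick. The pin is 88 mm tall, about 0.12 kg, loose; z is its axis, up.
- pin_foot (a point): Centre of the underside of the pin's foot, 63 mm below pin_knob along the pin's axis; the knob's underside is 38 mm above it.
- pin: The locking pin; its origin is at pin_foot. At the start it stands upright in the hole of the grey stand, foot 10 mm above the bench.
- pump: The dosing pump, fixed to the bench: a grey box 130 mm (x) by 320 mm (y) with a flat aluminium cover, 4 mm thick, top 90 mm above the bench; origin at the centre of its underside, z up, y along the slot. A syringe lies along its far (+x) side, at most 94 mm above the bench. Fully home, the pin's foot is 52 mm above the bench with the knob resting on the cover.
- pump_window (a point): Centre of the square window, 30 x 30 mm, in the pump's cover, at the cover's top surface. From it a slot 12 mm wide runs straight toward the pump's -y: the pin's shank fits the slot, its foot passes only down through the window.
- pump_slot_end (a point): Closed end of the slot, on its centre line, at the cover's top surface, 126 mm from the window's centre. Both ledges are interrupted by one notch, hidden under the cover, 30 mm long along the slot and 20 mm deep; the pin falls 14 mm into it. Its centre is 38 to 108 mm from the window's centre toward this end; not measured, to be felt.
- bottle_mid (a point): Amber bottle, 60 mm in diameter, 125 mm tall; point on its axis 60 mm above its underside. To be left alone.
- jar_mid (a point): Clear jar with black cap, 64 mm in diameter, 85 mm tall; point on its axis 40 mm above its underside. To be left alone.
- beaker_mid (a point): Glass beaker, 70 mm in diameter, 90 mm tall; point on its axis 45 mm above its underside. To be left alone.
- stand: Grey block fixed to the bench, 75 x 75 x 42 mm, with a round hole 28 mm wide and 32 mm deep in which the pin stands; the knob begins 6 mm above the block, and the foot clears it after 32 mm straight up. Origin at the centre of the underside.
- pump_ledge (a point): Point under the window's centre at the height of the two level ledges, 66 mm above the bench (24 mm below the cover's top). They run beside the slot's line, 13 mm apart, under the window and all along the slot, and carry the foot's rim; the knob's underside is then 14 mm above the cover. They belong to the carriage, which its lead screw holds still; metal, rigid.
Mind the look-alikes: they are no part of the job. What is shaped like the pin but blue or pink is not meant.

How it is judged:
By the outcome, as a careful person would: the job done as asked, in the order asked, and still so for the second after the job is handed in, with the robot touching nothing.
It also fails if it takes over 72 s, if anything falls off the work surface, if the arm or the gripper's body presses on something with over 40 N, if the wrist force passes 120 N, or if a joint passes its speed limit or range.

## Working session

There is one attempt and no reset: what is moved stays moved. The work goes in short steps, Python scripts to look and compute and a tool call to move; the robot and the scene stay as the last step left them, time stands still between calls to the robot, and variables do not carry over. Pictures are saved under pics/ and viewed, and the job is handed in when it is done.

Besides the shell and the picture viewer there is one more tool, called after "Call:" by a JSON object that holds its "api" and its "payload", one argument or row to a line. drive_tool: Moves the arm, as the interface text tells. Its arguments: {"type":"object","properties":{"rows":{"type":"array"},"grip_force":{"type":"number"}},"required":["rows"]}

```bash
mkdir -p pics; ls
python3 - <<'E'
from bench import ctrl
import cv2,pickle
s=ctrl.get_state()
for k,v in s.items(): print(k,v)
d={}
for n in("scene","top","wrist"):
    r=ctrl.get_image(n);d[n]=r
    cv2.imwrite(f"pics/{n}0.png",r["img"])
    print(n,r["camera_matrix"],r["R"],r["t"])
pickle.dump(d,open("im0.pkl","wb"))
E
```

```text
pics
time 0.0
joint_positions [-1.22287533  0.32180882 -0.07007609  1.4516855   0.02260941  1.37076244
 -0.05688801]
qd [ 4.03852590e-04 -3.19481923e-04 -2.38030990e-04  1.63448196e-04
  1.18353004e-03  1.36814012e-03 -5.78413461e-05]
joint_torque [-2.81568697e-05 -4.91287887e+01 -4.03707102e-01 -3.12529242e+01
 -6.38203346e-02  4.36160259e-02  1.47057831e-04]
position [0.21285934 0.61360818 0.23546535]
tool_rot [ 2.55864049e+00  1.82087141e+00 -2.29816965e-03]
ft_force [ 0.46449471  0.04642191 -0.00825843]
torque [0.02317161 0.00892551 0.00613781]
grip_width 1.0005236642159594
scene [[453.90760154   0.         256.66454973]
 [  0.         453.90760154 185.92417477]
 [  0.           0.           1.        ]] [[-0.38790894  0.92169362  0.00274506]
 [ 0.6550256   0.27777043 -0.70269841]
 [-0.64843514 -0.27078491 -0.71148254]] [ 0.29874248 -0.30736544  1.54901412]
top [[395.83858577   0.         255.89884518]
 [  0.         395.83858577 191.47827268]
 [  0.           0.           1.        ]] [[ 0.01104948 -0.99943913  0.0316123 ]
 [-0.99358086 -0.01453318 -0.11218677]
 [ 0.11258327 -0.03016977 -0.99318417]] [-0.09017129  0.61400067  1.02354009]
wrist [[314.04509283   0.         257.203263  ]
 [  0.         314.04509283 189.3335899 ]
 [  0.           0.           1.        ]] [[ 0.32823178  0.94459385 -0.00252102]
 [ 0.9061037  -0.31410068  0.28340228]
 [ 0.2669082  -0.09530594 -0.95899781]] [-0.64851832 -0.03334201  0.39129527]
```

View pics/scene0.png

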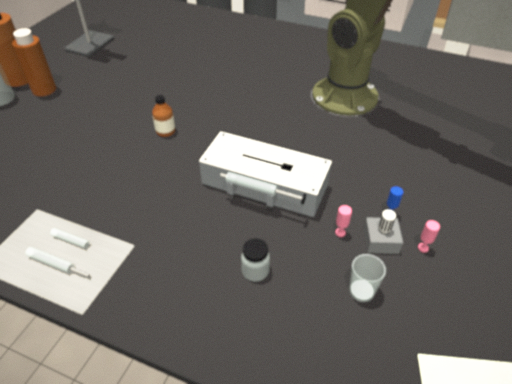

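View pics/top0.png

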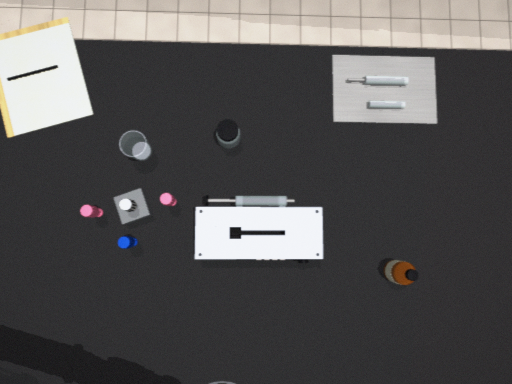

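View pics/wrist0.png

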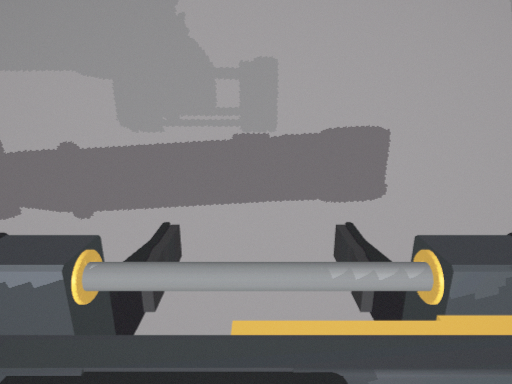

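```bash
cat > h.py <<'E'
import numpy as np, cv2
def ray(c,uv,z):
    K,R,t=c["camera_matrix"],np.array(c["R"]),np.array(c["t"])
    C=-R.T@t; d=R.T@np.linalg.inv(K)@np.array([uv[0],uv[1],1.0])
    return C+d*(z-C[2])/d[2]
def proj(c,X):
    p=c["camera_matrix"]@(np.array(c["R"])@np.array(X)+np.array(c["t"])); return p[:2]/p[2]
def crop(img,x0,y0,x1,y1,k,name):
    cv2.imwrite(name,cv2.resize(img[y0:y1,x0:x1],None,fx=k,fy=k,interpolation=cv2.INTER_CUBIC))
E
python3 - <<'E'
import pickle;from h import *
d=pickle.load(open("im0.pkl","rb"))
t=d["top"]["img"];s=d["scene"]["img"]
crop(t,70,170,180,260,7,"pics/t_pin.png")
crop(t,185,190,335,270,5,"pics/t_pump.png")
crop(s,320,170,450,270,6,"pics/s_pin.png")
crop(s,190,125,340,220,5,"pics/s_pump.png")
E
```

```text
(no output)
```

View pics/t_pin.png

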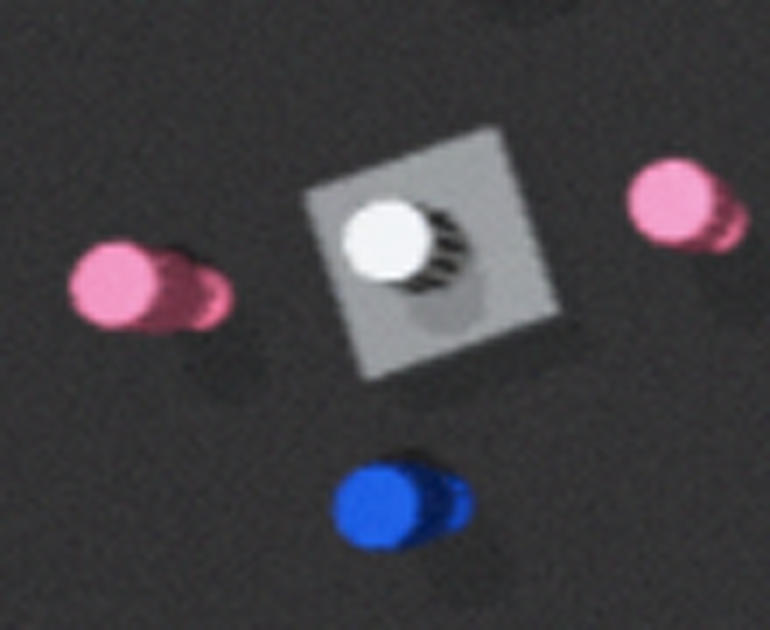

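View pics/t_pump.png

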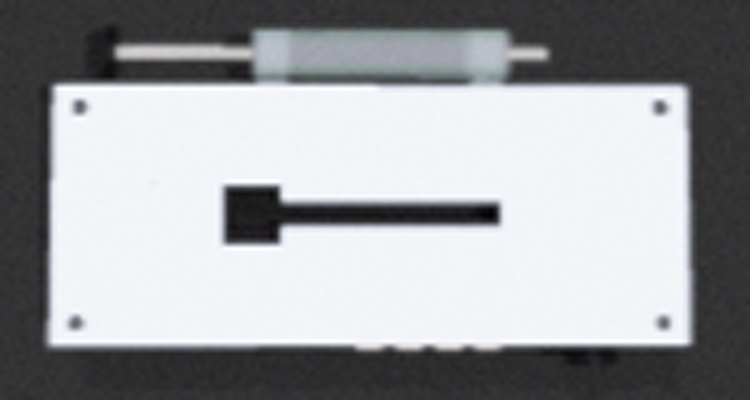

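View pics/s_pin.png

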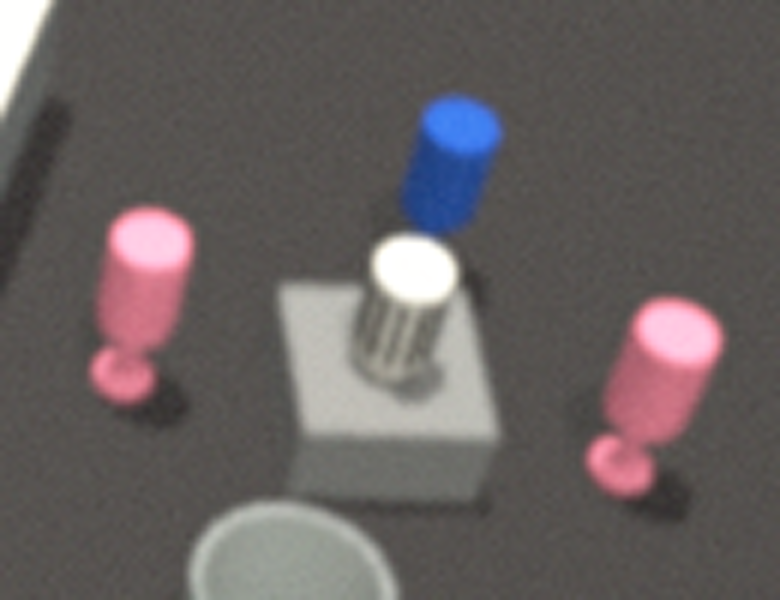

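View pics/s_pump.png

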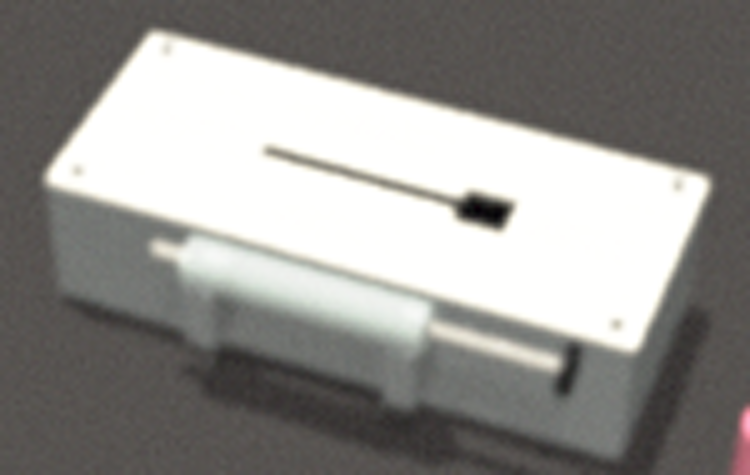

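Run:
```python
import pickle;from h import *
d=pickle.load(open("im0.pkl","rb"))
def blobs(img,mask,amin=15):
    n,l,st,c=cv2.connectedComponentsWithStats(mask.astype(np.uint8))
    return [(i,st[i],c[i],l) for i in range(1,n) if st[i][4]>=amin]
for nm in("top","scene"):
    c=d[nm];img=c["img"].astype(int);b,g,r=img[...,0],img[...,1],img[...,2]
    hsv=cv2.cvtColor(c["img"],cv2.COLOR_BGR2HSV)
    print(nm)
    # knob top (white)
    roi=np.zeros(b.shape,bool)
    if nm=="top": roi[190:225,115:150]=1
    else: roi[200:245,370:410]=1
    m=roi&(np.min(img,2)>200)
    for i,st,ce,l in blobs(img,m): print("knob",st,ce,ray(c,ce,0.098))
    big=cv2.resize(c["img"],None,fx=8,fy=8,interpolation=cv2.INTER_CUBIC)
    # colored
    for name,lo,hi in(("blue",(110,120,60),(125,255,255)),("pink",(160,60,120),(179,255,255))):
        m=cv2.inRange(hsv,lo,hi)>0
        for i,st,ce,l in blobs(img,m,20): print(name,st,ce,ray(c,ce,0.05))
    # cover
    m=(np.min(img,2)>(190))
    if nm=="top": m[:200]=0
    else: m[:130]=0
    for i,st,ce,l in blobs(img,m,400):
        if nm=="scene" and not(250<ce[0]<290): continue
        mm=(l==i).astype(np.uint8)
        cs,_=cv2.findContours(mm,cv2.RETR_CCOMP,cv2.CHAIN_APPROX_NONE)
        cs=[q for q in cs if len(q)>20]
        for q in cs:
            P=np.array([ray(c,p[0],0.09)[:2] for p in q]).astype(np.float32)
            print("rect",len(q),cv2.minAreaRect(P), P.min(0),P.max(0))
```

```text
top
knob [119 199  12  11 106] [124.64150943 203.94339623] [0.57215047 0.24541478 0.098     ]
blue [117 236  21  13 216] [126.64351852 241.81018519] [0.47811086 0.24995312 0.05      ]
pink [160 193  17  13 155] [167.         199.02580645] [0.59024138 0.15063654 0.05      ]
pink [ 80 204  15  13 142] [ 86.52816901 210.35915493] [0.55785274 0.35674337 0.05      ]
pink [ 97 209   6   8  36] [ 99.75       212.55555556] [0.55259967 0.3225716  0.05      ]
rect 353 ((0.504561722278595, -0.08905757963657379), (0.13007354736328125, 0.3193773031234741), 0.7663989663124084) [ 0.43973517 -0.2486739 ] [0.57167745 0.07084955]
rect 132 ((0.5054454207420349, -0.08343871682882309), (0.032415542751550674, 0.14330483973026276), 0.6791653037071228) [ 0.48847654 -0.15504076] [ 0.52115905 -0.01162884]
scene
knob [383 210  13  11 110] [388.86363636 214.58181818] [0.57084649 0.24531886 0.098     ]
blue [387 186  17  23 204] [394.26470588 197.74509804] [0.46342158 0.24764725 0.05      ]
pink [335 204  18  33 358] [342.51675978 220.48882682] [0.58748287 0.14719823 0.05      ]
pink [417 219  24  34 403] [427.9751861 235.6426799] [0.55459917 0.34351332 0.05      ]
rect 289 ((0.5032390356063843, -0.08954907953739166), (0.13609768450260162, 0.32274916768074036), 0.5493130087852478) [ 0.43427247 -0.25116315] [0.572154   0.07216667]
rect 107 ((0.5050089359283447, -0.08413815498352051), (0.03243594244122505, 0.14130307734012604), 2.708085536956787) [ 0.486098   -0.15498489] [ 0.51896065 -0.01360228]
rect 163 ((0.5892279148101807, -0.06768562644720078), (0.02627984993159771, 0.2099282294511795), 0.48173391819000244) [ 0.57586217 -0.17262186] [0.60268456 0.03729418]
```

```bash
cat >> h.py <<'E'
def rectify(c,x0,x1,y0,y1,z,s=0.0005):
    # image: rows = x, cols = y ; returns gray resampled on plane z
    xs=np.arange(x0,x1,s);ys=np.arange(y0,y1,s)
    X,Y=np.meshgrid(xs,ys,indexing="ij")
    P=np.stack([X.ravel(),Y.ravel(),np.full(X.size,z)],1)
    q=(c["camera_matrix"]@(np.array(c["R"])@P.T+np.array(c["t"])[:,None]));q=(q[:2]/q[2]).reshape(2,*X.shape).astype(np.float32)
    return xs,ys,cv2.remap(c["img"],q[0],q[1],cv2.INTER_LINEAR)
def slotfit(c,z=0.09,verbose=True):
    xs,ys,im=rectify(c,0.47,0.54,-0.17,0.005,z)
    g=im.mean(2);hi=np.percentile(g,90);lo=g.min();w=np.clip((hi-g)/(hi-lo),0,1);w[w<0.2]=0
    X,Y=np.meshgrid(xs,ys,indexing="ij")
    # slot line
    sel=(ys>-0.145)&(ys<-0.055)
    band=(xs>0.490)&(xs<0.520)
    cx=(w[band][:,sel]*X[band][:,sel]).sum(0)/w[band][:,sel].sum(0)
    p=np.polyfit(ys[sel],cx,1)
    colw=w.sum(0)*0.0005
    # window: cols with width > 21mm
    wy=ys[colw>0.02]
    end=ys[colw>0.006].min()
    wm=(ys>wy.min())&(ys<wy.max())
    wx=(w[:,wm]*X[:,wm]).sum()/w[:,wm].sum()
    rw=w[:, wm].mean(1); wxr=xs[rw>0.5]
    print("slot slope",p[0],"x at window",np.polyval(p,wy.mean()),"window y",wy.min(),wy.max(),wy.mean(),"slot end",end,"win x",wx,wxr.min(),wxr.max())
    return p,wy.mean(),wx
E
python3 - <<'E'
import pickle;from h import *
d=pickle.load(open("im0.pkl","rb"))
for n in("top","scene"): slotfit(d[n])
# knob top in both views, whole subpixel weights; stand top corners
for n,(x0,x1,y0,y1) in (("top",(118,134,196,213)),("scene",(380,398,206,221))):
    c=d[n];K=c["img"]
    m=(K.min(2)>190).astype(np.uint8);r=np.zeros_like(m);r[y0:y1,x0:x1]=m[y0:y1,x0:x1]
    q=max(cv2.findContours(r,cv2.RETR_EXTERNAL,cv2.CHAIN_APPROX_NONE)[0],key=len)
    P=np.array([ray(c,p[0],0.098)[:2] for p in q],np.float32);print(n,cv2.minEnclosingCircle(P))
    st=cv2.inRange(K,(90,90,90),(190,190,190))
E
```

```text
slot slope -0.010826620436395953 x at window 0.5052851731575078 window y -0.0424999999999999 -0.016999999999999876 -0.029749999999999888 slot end -0.153 win x 0.5048898378705801 0.491 0.519Traceback (most recent call last):
  File "<stdin>", line 3, in <module>
  File "h.py", line 30, in slotfit
    wm=(ys>wy.min())&(ys<wy.max())
           ~~~~~~^^
    return umr_minimum(a, axis, None, out, keepdims, initial, where)
ValueError: zero-size array to reduction operation minimum which has no identity
```

```bash
cat >> h.py <<'E'
from scipy.spatial.transform import Rotation as Ro
def st():
    from bench import ctrl
    return ctrl.get_state()
def togo(x,y,z,ang=None,s=None):
    s=s or st();R=Ro.from_rotvec(s["tool_rot"]).as_matrix()
    d=R.T@(np.array([x,y,z])-np.array(s["position"]))/0.3
    a=np.degrees(np.arctan2(R[1,0],R[0,0]))
    print("t",round(s["time"],3),"pos",np.round(s["position"],4),"xang",round(a,2),"tilt",np.round(R[:2,2],4),"F",np.round(s["ft_force"],2),"w",round(s["grip_width"],3))
    sp=None if ang is None else -((ang-a+180)%360-180)/180
    print("rows units",np.round(d,4),"spin",sp)
E
python3 -c "
from h import *;togo(0.5715,0.2455,0.2355,90.6)"
```

```text
t 0.15 pos [0.2129 0.6138 0.2357] xang 70.88 tilt [-0.0004 -0.0014] F [ 0.16 -0.02  0.1 ] w 1.004
rows units [-0.7682  1.5316  0.0019] spin -0.10957473990429918
```

Call:
{"api": "drive_tool", "payload": {
  "rows": [
    [[-0.05, 0.1, 0, -0.01, 0], [-0.12, 0.24, 0, -0.03, 0], [-0.2, 0.4, 0, -0.05, 0], [-0.28, 0.56, 0, -0.08, 0], [-0.35, 0.7, 0, -0.1, 0], [-0.42, 0.84, 0, -0.11, 0], [-0.48, 0.96, 0, -0.11, 0], [-0.5, 1.0, 0, -0.11, 0], [-0.5, 1.0, 0, -0.11, 0]]
  ],
  "grip_force": 20
}}

```text
time: 1.27
position: [0.4473, 0.374, 0.2364]
tool_rot: [-2.209, -2.233, 0.0]
ft_force: [-0.4, 0.0, -0.2]
grip_width: 0.999
```

```bash
python3 -c "
from h import *;togo(0.5715,0.2455,0.2355,90.6)"
```

```text
t 1.275 pos [0.4473 0.374  0.2364] xang 90.61 tilt [-0.0006  0.0002] F [-0.4   0.02 -0.18] w 0.999
rows units [-0.4328  0.4096  0.0026] spin 2.877539873761887e-05
```

Call:
{"api": "drive_tool", "payload": {
  "rows": [
    [[-0.06, 0.06, 0, 0, 0], [-0.16, 0.15, 0, 0, 0], [-0.27, 0.26, 0, 0, 0], [-0.36, 0.35, 0, 0, 0], [-0.42, 0.4, 0, 0, 0], [-0.4328, 0.4096, 0, 0, 0], [-0.4328, 0.4096, 0, 0, 0]]
  ]
}}

```text
time: 2.15
position: [0.5705, 0.248, 0.2363]
tool_rot: [-2.204, -2.236, -0.0]
ft_force: [-0.3, -0.0, -0.5]
grip_width: 0.996
```

```bash
python3 -c "
from h import *;togo(0.5715,0.2455,0.2355,90.6)
from bench import ctrl
import pickle
d={n:ctrl.get_image(n) for n in('wrist','top','scene')};pickle.dump(d,open('im1.pkl','wb'))
for n in d: cv2.imwrite(f'pics/{n}1.png',d[n]['img'])
print(proj(d['wrist'],(0.5715,0.2455,0.098)))
"
```

```text
t 2.15 pos [0.5705 0.248  0.2363] xang 90.82 tilt [-0.001   0.0011] F [-0.34 -0.03 -0.5 ] w 0.996
rows units [-0.0084  0.0032  0.0028] spin 0.0012304948803824169
[254.65349793 184.59149047]
```

View pics/wrist1.png

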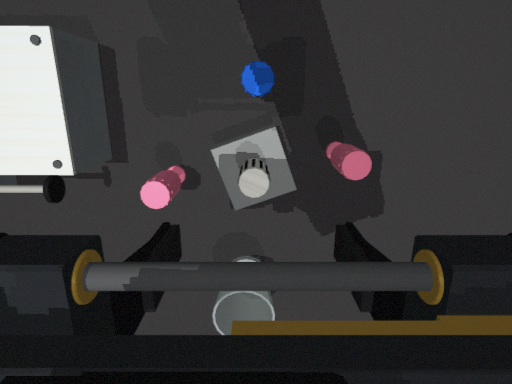

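```bash
python3 -c "
from h import *
import pickle
d=pickle.load(open('im1.pkl','rb'))
c=d['wrist'];im=c['img']
r=np.zeros(im.shape[:2],np.uint8);r[165:200,235:275]=(cv2.cvtColor(im,cv2.COLOR_BGR2GRAY)[165:200,235:275]>0)
crop(im,200,120,310,220,7,'pics/w1c.png')
print(im[183,250:258].tolist(), im[165,225:240:3].tolist())
"
```

```text
[[168, 174, 175], [167, 172, 173], [169, 175, 174], [170, 176, 176], [174, 179, 178], [175, 182, 182], [176, 182, 184], [175, 183, 181]] [[102, 104, 100], [102, 101, 99], [102, 104, 100], [101, 101, 97], [98, 98, 96]]
```

View pics/w1c.png

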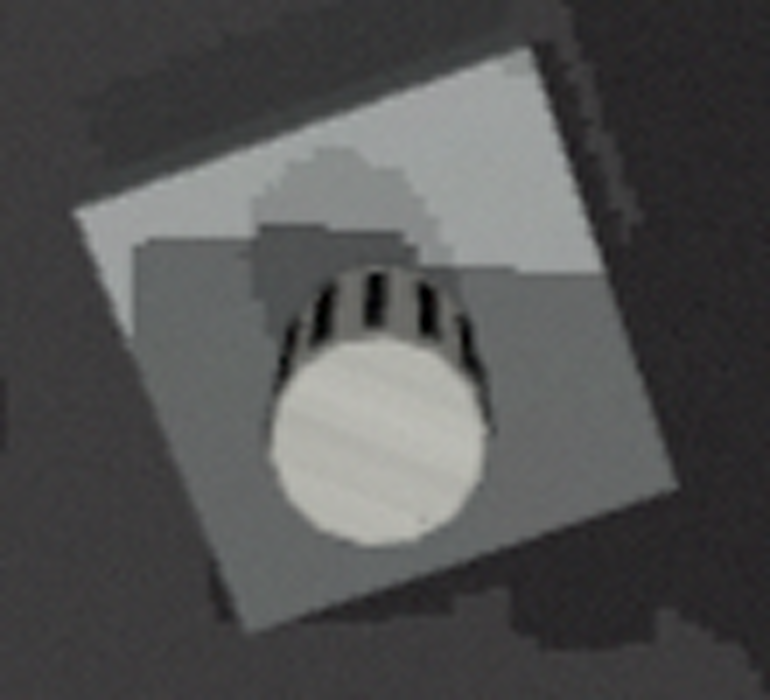

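```bash
python3 -c "
from h import *
import pickle
d=pickle.load(open('im1.pkl','rb'))
c=d['wrist']
f=lambda x,y:(200+(x+.5)/7-.5,120+(y+.5)/7-.5)
print('knob',ray(c,f(379,441),0.098))
P=np.array([ray(c,f(*q),0.042)[:2] for q in((75,212),(528,45),(678,488),(248,632))])
print(P,P.mean(0),[np.linalg.norm(P[i]-P[i-1]) for i in range(4)])
for n in('top',): slotfit(d[n])
togo(0.5712,0.2455,0.15,90.6)
"
```

```text
knob [0.56953525 0.24459172 0.098     ]
[[0.54827445 0.19625227]
 [0.52162    0.26630837]
 [0.59193818 0.29272601]
 [0.61770514 0.22286348]] [0.56988445 0.24453753] [np.float64(0.07435574491222527), np.float64(0.07495542753833631), np.float64(0.07511682752217386), np.float64(0.07446281005703674)]
slot slope -0.011168882081296027 x at window 0.5052649508930943 window y -0.0424999999999999 -0.016999999999999876 -0.029749999999999888 slot end -0.153 win x 0.5048923342337137 0.491 0.519
t 2.3 pos [0.5705 0.2479 0.2366] xang 90.85 tilt [-0.0004  0.001 ] F [0.16 0.46 0.28] w 1.0
rows units [-0.0083  0.0022  0.2887] spin 0.0014007512656055118
```

Call:
{"api": "drive_tool", "payload": {
  "rows": [
    [[-0.001, -0.002, 0.06, 0, 0], [-0.002, -0.003, 0.15, 0, 0], [-0.002, -0.003, 0.24, 0, 0], [-0.002, -0.003, 0.3, 0, 0], [-0.002, -0.003, 0.32, 0, 0], [-0.002, -0.003, 0.32, 0, 0], [-0.002, -0.003, 0.32, 0, 0]]
  ]
}}

```text
time: 3.18
position: [0.5715, 0.2455, 0.1417]
tool_rot: [2.208, 2.234, 0.003]
ft_force: [0.1, 0.6, 0.3]
grip_width: 1.0
```

```bash
python3 -c "
from h import *;togo(0.5707,0.245,0.077+.005,90.6)
from bench import ctrl
d=ctrl.get_image('wrist');togo(0.5707,0.245,0.082,90.6);cv2.imwrite('pics/w2.png',d['img'])
print(proj(d,(0.5707,.245,.098)),proj(d,(0.5707,.255,.098)))
"
```

```text
t 3.175 pos [0.5715 0.2455 0.1417] xang 90.67 tilt [0.0018 0.001 ] F [0.1  0.56 0.29] w 1.0
rows units [-0.0017 -0.0031  0.1991] spin 0.00041505153509180875
t 3.225 pos [0.5715 0.2455 0.1417] xang 90.68 tilt [0.0018 0.001 ] F [-0.41  0.17  0.75] w 1.003
rows units [-0.0018 -0.0029  0.199 ] spin 0.00043112676670868194
[256.74122046 220.50375083] [272.02824097 220.66092521]
```

View pics/w2.png

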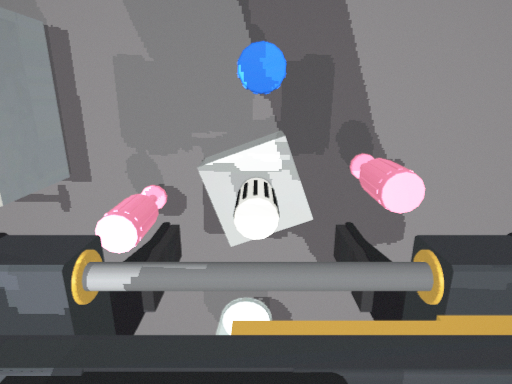

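Call:
{"api": "drive_tool", "payload": {
  "rows": [
    [[-0.002, -0.004, 0.06, 0, 0], [-0.002, -0.004, 0.14, 0, 0], [-0.002, -0.004, 0.2, 0, 0], [-0.002, -0.004, 0.229, 0, 0], [-0.002, -0.004, 0.229, 0, 0], [-0.002, -0.004, 0.229, 0, 0]]
  ]
}}

```text
time: 3.98
position: [0.5702, 0.2447, 0.0726]
tool_rot: [2.208, 2.234, 0.002]
ft_force: [0.4, -0.4, 0.7]
grip_width: 1.0
```

```bash
python3 -c "
from h import *;togo(0.5702,0.245,0.073,90.6)
"
```

```text
t 3.975 pos [0.5702 0.2447 0.0726] xang 90.67 tilt [0.0013 0.0007] F [ 0.41 -0.42  0.7 ] w 1.0
rows units [ 0.0008 -0.0001 -0.0012] spin 0.00038891712635170787
```

Call:
{"api": "drive_tool", "payload": {
  "rows": [
    [[0, 0, 0, 0, 120], [0, 0, 0, 0, 200], [0, 0, 0, 0, 255], [0, 0, 0, 0, 255], [0, 0, 0, 0, 255], [0, 0, 0, 0, 255], [0, 0, 0, 0, 255], [0, 0, 0, 0, 255]]
  ],
  "grip_force": 20
}}

```text
time: 4.97
position: [0.5696, 0.2446, 0.0719]
tool_rot: [-2.208, -2.235, -0.0]
ft_force: [0.4, 0.2, 0.1]
grip_width: 0.338
```

```bash
python3 -c "
from h import *;togo(0.5702,0.245,0.073,90.6)
"
```

```text
t 4.975 pos [0.5696 0.2446 0.0719] xang 90.68 tilt [0.     0.0001] F [0.38 0.23 0.13] w 0.338
rows units [ 0.0013  0.0021 -0.0038] spin 0.0004479406612036188
```

Call:
{"api": "drive_tool", "payload": {
  "rows": [
    [[0, 0, -0.02, 0, 255], [0, 0, -0.05, 0, 255], [0, 0, -0.09, 0, 255], [0, 0, -0.14, 0, 255], [0, 0, -0.21, 0, 255], [0, 0, -0.29, 0, 255], [0, 0, -0.37, 0, 255], [0, 0, -0.43, 0, 255], [0, 0, -0.46, 0, 255], [0, 0, -0.46, 0, 255], [0, 0, -0.46, 0, 255]]
  ]
}}

```text
time: 6.35
position: [0.5691, 0.2443, 0.2088]
tool_rot: [-2.208, -2.234, 0.003]
ft_force: [-0.0, 0.2, -1.7]
grip_width: 0.339
```

```bash
python3 -c "
from h import *;togo(0.505,-0.0285,0.21,90.6)
from bench import ctrl
import pickle
d={n:ctrl.get_image(n) for n in('wrist','top','scene')};pickle.dump(d,open('im3.pkl','wb'))
for n in d: cv2.imwrite(f'pics/{n}3.png',d[n]['img'])
"
```

```text
t 6.35 pos [0.5691 0.2443 0.2088] xang 90.68 tilt [-0.0016 -0.0008] F [-0.04  0.21 -1.75] w 0.339
rows units [-0.9068 -0.2243 -0.0029] spin 0.00042520319273570015
```

View pics/scene3.png

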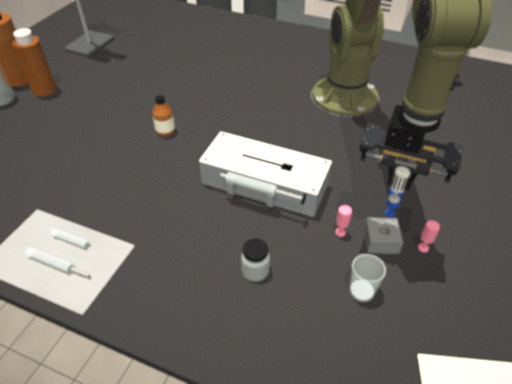

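View pics/wrist3.png

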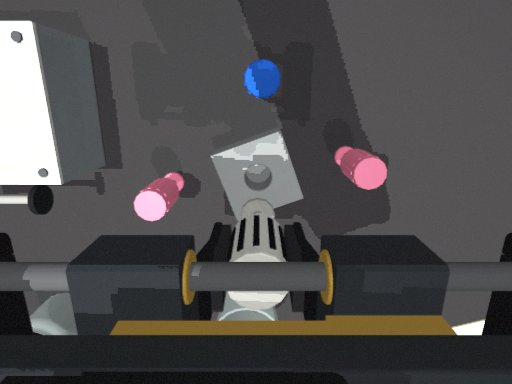

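Call:
{"api": "drive_tool", "payload": {
  "rows": [
    [[-0.04, -0.01, 0, 0, 255], [-0.12, -0.03, 0, 0, 255], [-0.24, -0.06, 0, 0, 255], [-0.37, -0.09, 0, 0, 255], [-0.5, -0.12, 0, 0, 255], [-0.63, -0.16, 0, 0, 255], [-0.75, -0.19, 0, 0, 255], [-0.84, -0.21, 0, 0, 255], [-0.89, -0.22, 0, 0, 255], [-0.907, -0.224, 0, 0, 255], [-0.907, -0.224, 0, 0, 255], [-0.907, -0.224, 0, 0, 255]]
  ]
}}

```text
time: 8.0
position: [0.5058, -0.0272, 0.2098]
tool_rot: [-2.206, -2.236, -0.0]
ft_force: [0.5, -0.2, -0.9]
grip_width: 0.343
```

```bash
python3 -c "
from h import *;togo(0.505,-0.0285,0.21,90.6)
from bench import ctrl
import pickle
d={n:ctrl.get_image(n) for n in('wrist','top','scene')};pickle.dump(d,open('im4.pkl','wb'))
for n in d: cv2.imwrite(f'pics/{n}4.png',d[n]['img'])
crop(d['top']['img'],170,170,330,280,5,'pics/t4c.png')
crop(d['scene']['img'],190,80,350,220,5,'pics/s4c.png')
print(proj(d['wrist'],(.505,-.0285,.09)))
"
```

```text
t 8.0 pos [ 0.5058 -0.0272  0.2098] xang 90.78 tilt [-0.0001  0.0003] F [ 0.47 -0.18 -0.89] w 0.343
rows units [-0.0045 -0.0027 -0.0007] spin 0.00102112337076758
[255.88102244 188.15730485]
```

View pics/wrist4.png

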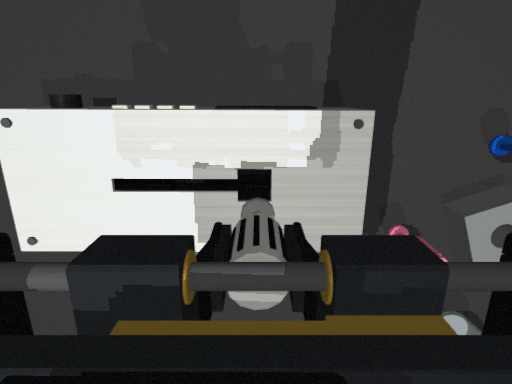

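View pics/s4c.png

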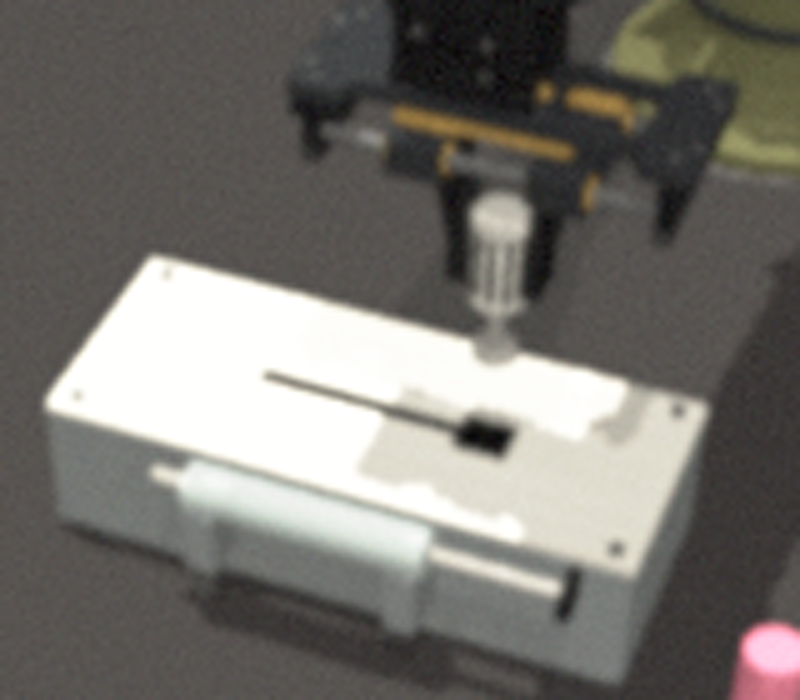

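View pics/t4c.png

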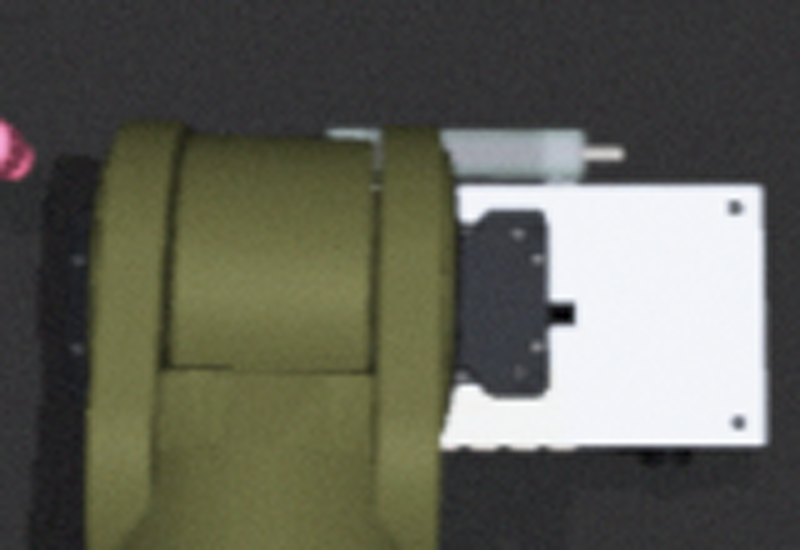

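```bash
python3 -c "
from h import *
import pickle
d=pickle.load(open('im4.pkl','rb'))
c=d['wrist'];im=c['img']
crop(im,205,155,315,235,7,'pics/w4c.png')
crop(d['scene']['img'],270,110,310,170,12,'pics/s4d.png')
# slot centre line on z=.09
xs,ys,r=rectify(c,0.47,0.53,-0.17,0.0,0.09)
g=r.mean(2)
for y in (-.14,-.12,-.10,-.08,-.06,-.05):
    j=np.argmin(abs(ys-y));col=g[:,j];m=col<60;print(y,xs[m].min() if m.any() else None,xs[m].max() if m.any() else None)
row=g[np.argmin(abs(xs-0.505))];m=row<60;print('y ext',ys[m].min(),ys[m].max())
for x in(.492,.494,.496,.498):
    row=g[np.argmin(abs(xs-x))];m=row<60;print(x,ys[m].min() if m.any() else 0,ys[m].max() if m.any() else 0)
for y in (-.035,-.03,-.025,-.02):
    j=np.argmin(abs(ys-y));col=g[:,j];m=col<60;print(y,xs[m].min() if m.any() else None,xs[m].max() if m.any() else None)
R=Ro.from_rotvec(st()['tool_rot']).as_matrix()
# predicted foot outline if pin centred on tcp
p=np.array([.5058,-.0272]);
for z in(0.1477,0.1547):
  print(z,proj(c,(p[0],p[1],z)),[np.round(proj(c,(p[0]+.012*np.cos(a),p[1]+.012*np.sin(a),z)),1) for a in(0,np.pi/2,np.pi,-np.pi/2)])
  print('scene',proj(d['scene'],(p[0],p[1],z)))
"
```

```text
-0.14 0.498 0.508
-0.12 0.498 0.5075000000000001
-0.1 0.4975 0.5075000000000001
-0.08 0.4975 0.5075000000000001
-0.06 0.497 0.507
-0.05 0.497 0.507
y ext -0.154 -0.015999999999999875
0.492 -0.0444999999999999 -0.015999999999999875
0.494 -0.0444999999999999 -0.016499999999999876
0.496 -0.0444999999999999 -0.015999999999999875
0.498 -0.153 -0.015999999999999875
-0.035 0.488 0.5155000000000001
-0.03 0.488 0.514
-0.025 0.488 0.514
-0.02 0.488 0.515
0.1477 [257.32725609 211.93828258] [array([257.1, 227.5]), array([274.2, 212.1]), array([257.6, 195.8]), array([240.4, 211.7])]
scene [288.13157685 150.60875007]
0.1547 [257.32592827 215.51215341] [array([257.1, 231.5]), array([274.7, 215.7]), array([257.6, 199. ]), array([239.9, 215.3])]
scene [288.27951084 148.45500723]
```

View pics/w4c.png

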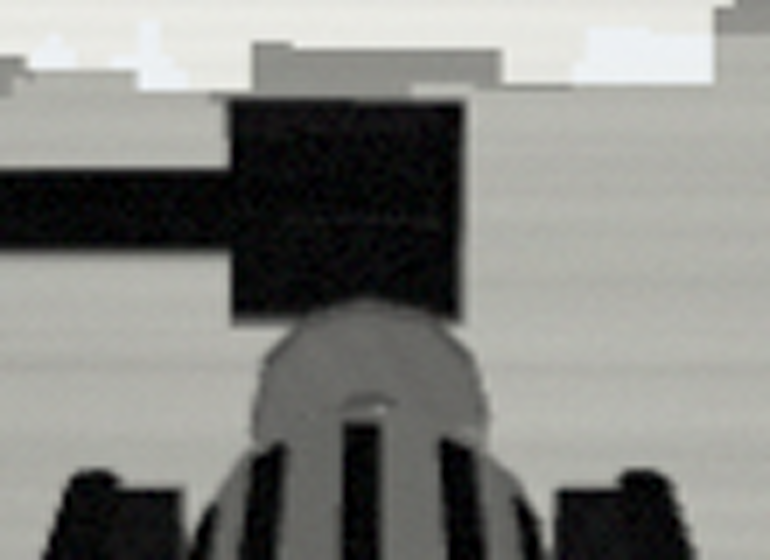

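View pics/s4d.png

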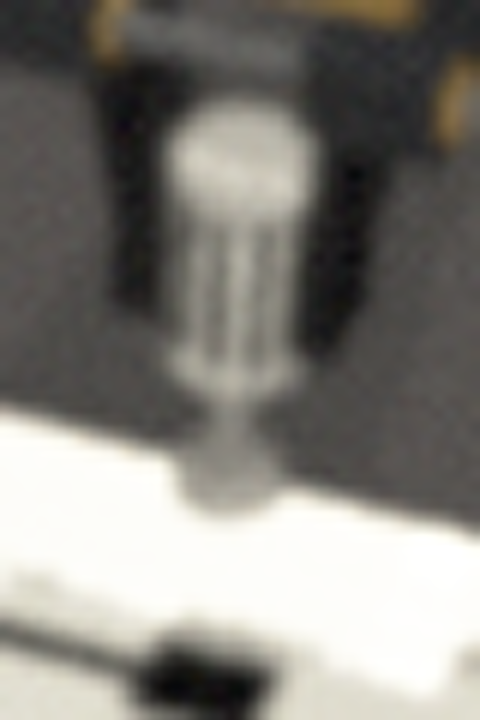

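Call:
{"api": "drive_tool", "payload": {
  "rows": [
    [[-0.003, -0.004, 0.02, 0, 255], [-0.006, -0.008, 0.06, 0, 255], [-0.006, -0.01, 0.1, 0, 255], [-0.006, -0.01, 0.135, 0, 255], [-0.006, -0.01, 0.153, 0, 255], [-0.006, -0.01, 0.153, 0, 255], [-0.006, -0.01, 0.153, 0, 255]]
  ]
}}

```text
time: 9.02
position: [0.503, -0.0302, 0.1643]
tool_rot: [2.208, 2.234, 0.001]
ft_force: [-0.4, -0.2, -0.8]
grip_width: 0.341
```

```bash
cat >> h.py <<'E'
def look(tag,tcp2foot=0.062):
    from bench import ctrl
    import pickle
    s=st()
    d={n:ctrl.get_image(n) for n in('wrist','scene')};pickle.dump(d,open(f'im{tag}.pkl','wb'))
    c=d['wrist']; cv2.imwrite(f'pics/wrist{tag}.png',c['img'])
    crop(c['img'],195,145,320,245,6,f'pics/w{tag}c.png')
    crop(d['scene']['img'],230,110,330,190,7,f'pics/s{tag}c.png')
    return s,d
E
python3 -c "
from h import *;togo(0.503,-0.0293,0.164,90.6)
s,d=look(5);p=s['position'];z=p[2]-.062
for zz in(z,z+.007):
  print(zz,[np.round(proj(d['wrist'],(p[0]+.012*np.cos(a),p[1]+.012*np.sin(a),zz)),1) for a in(0,np.pi/2,np.pi,-np.pi/2)])
for n in d: print(n,[np.round(proj(d[n],(.503+a,-.0293+b,.09)),1) for a,b in((-.015,-.015),(-.015,.015),(.015,.015),(.015,-.015))])
print(s['joint_positions'])
"
```

```text
t 9.025 pos [ 0.503  -0.0302  0.1643] xang 90.67 tilt [0.0008 0.0001] F [-0.37 -0.18 -0.77] w 0.341
rows units [0.003  0.0001 0.0011] spin 0.00040866217765116945
0.10232854378518313 [array([257.3, 227.5]), array([274.3, 212.1]), array([257.7, 195.8]), array([240.6, 211.7])]
0.10932854378518314 [array([257.3, 231.5]), array([274.9, 215.6]), array([257.7, 198.9]), array([240. , 215.3])]
wrist [array([238.5, 186.6]), array([279.3, 187. ]), array([278.1, 224.9]), array([238.7, 224.5])]
scene [array([283.1, 161.6]), array([294. , 164.7]), array([290.1, 172. ]), array([279. , 168.9])]
[-0.36240965  0.05527046  0.38358626  1.91534694 -0.02253641  1.17427102
  1.61188716]
```

View pics/w5c.png

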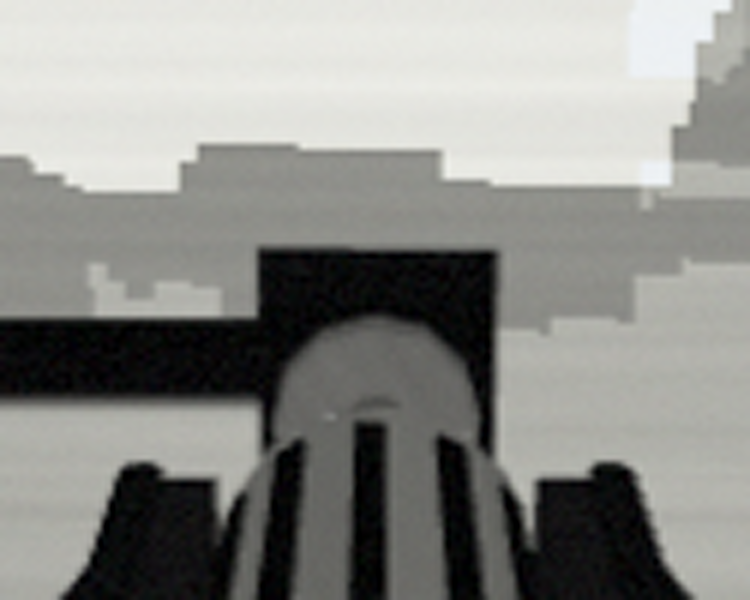

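View pics/s5c.png

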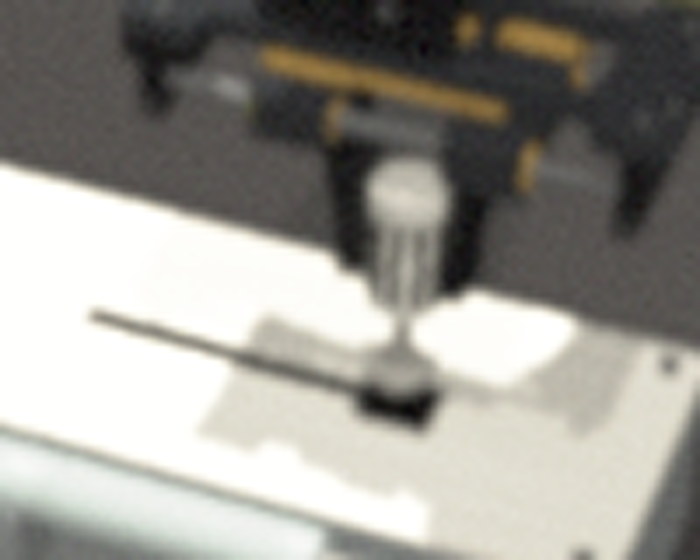

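```bash
python3 -c "
from h import *
import pickle
d=pickle.load(open('im5.pkl','rb'));c=d['wrist']
R=np.array(c['R']);print('cam',-R.T@c['t'])
im=c['img'].mean(2)
print('slot col 215 rows 190-220',im[190:220,215].astype(int))
print('slot col 180',im[190:220,180].astype(int))
print('win col 245 rows 178-200',im[178:200,245].astype(int))
print('win row 195 cols 232..244',im[195,232:244].astype(int), 'cols 272..284',im[195,272:284].astype(int))
print('end',im[204,90:130].astype(int))
for z in(.09,.086):
  print(z,'slot edges',[np.round(proj(c,(.5035+a,-.06,z)),1) for a in(-.006,.006)],'win top',np.round(proj(c,(.5035-.015,-.03,z)),1),'win l r',np.round(proj(c,(.495,-.045,z)),1),np.round(proj(c,(.495,-.015,z)),1),'end',np.round(proj(c,(.5045,-.156,z)),1))
"
```

```text
cam [ 0.42429903 -0.03110585  0.31177557]
slot col 215 rows 190-220 [143 147 167 166 167 174 175 165  46   8   0   2   6  16  11  10  10   3
  11   9  21  65 113 158 172 175 176 176 177 175]
slot col 180 [142 143 142 140 139 140 141 131  22   9  11   7   8  12  10   8  16  13
   4  11  22  67 113 155 169 173 174 173 171 171]
win col 245 rows 178-200 [145 144 140 141 141 143 142 133  67   6  13  16  18   0   8   6   7   9
   8  12   7  11]
win row 195 cols 232..244 [141 141 141 142 141 121  41   9   9   8  15  10] cols 272..284 [  5   4   4   3   6  64 122 139 138 140 138 140]
end [92 92 78  7  5 12 14  7  2 12 12 13  8  6  5 11  4  7  1 11  8  5  6  6
 13 11  1 12 13  3  9  2  9  8 10  9 12  3  7  1]
0.09 slot edges [array([217.4, 198.7]), array([217.8, 213.8])] win top [258.  187.5] win l r [237.6 195.7] [278.1 196.1] end [ 89.4 206.2]
0.086 slot edges [array([218.1, 197. ]), array([218.5, 211.9])] win top [257.9 186. ] win l r [237.9 194.1] [277.8 194.5] end [ 92.1 204.4]
```

Call:
{"api": "drive_tool", "payload": {
  "rows": [
    [[0.001, -0.003, 0, 0, 255], [0.001, -0.003, 0.015, 0, 255], [0.001, -0.003, 0.03, 0, 255], [0.001, -0.003, 0.04, 0, 255], [0.001, -0.003, 0.05, 0, 255], [0.001, -0.003, 0.055, 0, 255], [0.001, -0.003, 0.055, 0, 255]]
  ]
}}

```text
time: 10.0
position: [0.5017, -0.0299, 0.1473]
tool_rot: [-2.208, -2.234, 0.0]
ft_force: [-0.0, 0.1, -1.3]
grip_width: 0.342
```

```bash
python3 -c "
from h import *;togo(0.5022,-0.0298,0.134,90.6)
s,d=look(6);p=s['position'];z=p[2]-.062
for zz in(z,z+.007):
  print(zz,[np.round(proj(d['wrist'],(p[0]+.012*np.cos(a),p[1]+.012*np.sin(a),zz)),1) for a in(0,np.pi/2,np.pi,-np.pi/2)])
"
```

```text
t 10.0 pos [ 0.5017 -0.0299  0.1473] xang 90.68 tilt [-0.0001  0.    ] F [-0.02  0.08 -1.29] w 0.342
rows units [0.0003 0.0017 0.0445] spin 0.0004197443835393086
0.08534736160385778 [array([257.3, 227.5]), array([274.4, 212.1]), array([257.7, 195.8]), array([240.6, 211.7])]
0.09234736160385779 [array([257.3, 231.5]), array([274.9, 215.7]), array([257.7, 199. ]), array([240.1, 215.3])]
```

View pics/w6c.png

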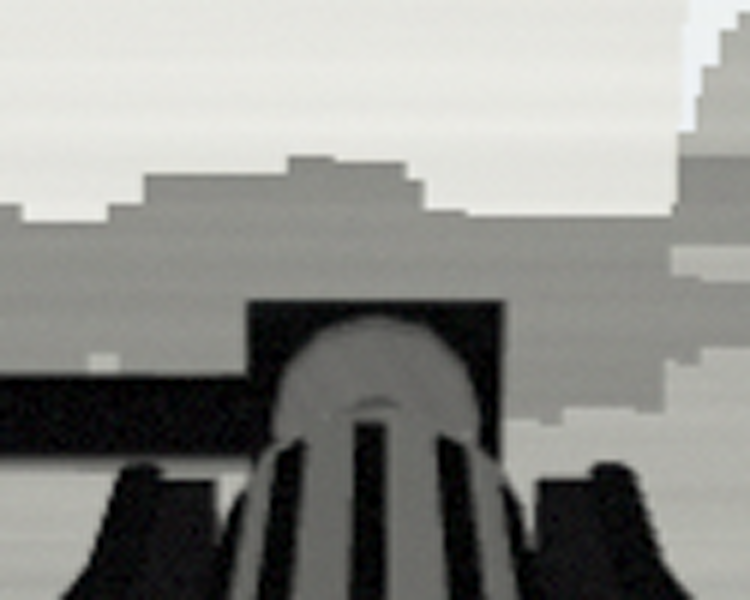

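View pics/s6c.png

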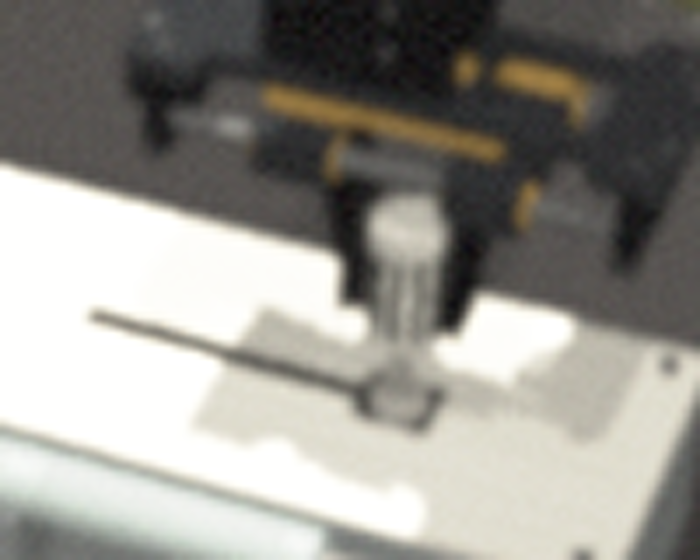

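Call:
{"api": "drive_tool", "payload": {
  "rows": [
    [[0, -0.001, 0.012, 0, 255], [0, -0.001, 0.025, 0, 255], [0, -0.001, 0.038, 0, 255], [0, -0.001, 0.048, 0, 255], [0, -0.001, 0.052, 0, 255], [0, -0.001, 0.052, 0, 255]]
  ]
}}

```text
time: 10.85
position: [0.5014, -0.0299, 0.1318]
tool_rot: [-2.208, -2.234, 0.0]
ft_force: [-0.2, 0.5, -1.4]
grip_width: 0.337
```

```bash
python3 -c "
from h import *;togo(0.5017,-0.0298,0.128,90.6)"
```

```text
t 10.85 pos [ 0.5014 -0.0299  0.1318] xang 90.68 tilt [-0.0001  0.    ] F [-0.16  0.55 -1.36] w 0.337
rows units [0.0004 0.0009 0.0127] spin 0.0004175363185688575
```

Call:
{"api": "drive_tool", "payload": {
  "rows": [
    [[0, 0, 0.004, 0, 255], [0, 0, 0.008, 0, 255], [0, 0, 0.01, 0, 255], [0, 0, 0.01, 0, 255]]
  ]
}}

```text
time: 11.35
position: [0.5014, -0.0299, 0.1288]
tool_rot: [-2.208, -2.234, -0.0]
ft_force: [0.9, -0.2, -1.8]
grip_width: 0.34
```

Call:
{"api": "drive_tool", "payload": {
  "rows": [
    [[0, 0, 0.002, 0, 255], [0, 0, 0.003, 0, 255], [0, 0, 0.003, 0, 255]]
  ]
}}

```text
time: 11.72
position: [0.5014, -0.0299, 0.1279]
tool_rot: [-2.208, -2.234, -0.0]
ft_force: [-0.3, 0.3, -1.0]
grip_width: 0.341
```

Call:
{"api": "drive_tool", "payload": {
  "rows": [
    [[0, 0, 0.002, 0, 255], [0, 0, 0.003, 0, 255], [0, 0, 0.003, 0, 255]]
  ]
}}

```text
time: 12.1
position: [0.5017, -0.0299, 0.1277]
tool_rot: [2.208, 2.234, 0.001]
ft_force: [-2.0, -0.6, 4.7]
grip_width: 0.335
```

Call:
{"api": "drive_tool", "payload": {
  "rows": [
    [[-0.008, 0, 0, 0, 255], [-0.02, 0, 0, 0, 255], [-0.032, 0, 0, 0, 255], [-0.04, 0, 0, 0, 255], [-0.04, 0, 0, 0, 255]]
  ]
}}

```text
time: 12.72
position: [0.5025, -0.0414, 0.1277]
tool_rot: [2.208, 2.234, 0.004]
ft_force: [-0.1, 4.2, 5.7]
grip_width: 0.338
```

```bash
python3 -c "
from h import *;togo(0.5017,-0.0598,0.127,90.6)"
```

```text
t 12.725 pos [ 0.5025 -0.0414  0.1277] xang 90.68 tilt [0.0021 0.0012] F [-0.1   4.16  5.67] w 0.338
rows units [-0.0614 -0.0033  0.0023] spin 0.000442280270789297
```

Call:
{"api": "drive_tool", "payload": {
  "rows": [
    [[-0.01, 0, -0.001, 0, 255], [-0.025, 0, -0.001, 0, 255], [-0.04, 0, -0.001, 0, 255], [-0.052, 0, -0.001, 0, 255], [-0.058, 0, -0.001, 0, 255], [-0.058, 0, -0.001, 0, 255]]
  ]
}}

```text
time: 13.48
position: [0.5022, -0.0594, 0.1277]
tool_rot: [2.209, 2.234, 0.002]
ft_force: [-0.8, 4.0, 4.9]
grip_width: 0.341
```

```bash
python3 -c "
from h import *;togo(0.5017,-0.0598,0.127,90.6)
s,d=look(7);p=s['position'];z=p[2]-.062
"
```

```text
t 13.475 pos [ 0.5022 -0.0594  0.1277] xang 90.65 tilt [0.0009 0.0006] F [-0.79  3.96  4.94] w 0.341
rows units [-0.0015 -0.0016  0.0024] spin 0.00029900385855638787
```

View pics/wrist7.png

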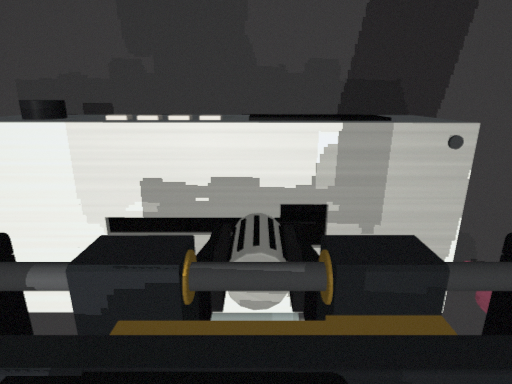

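Call:
{"api": "drive_tool", "payload": {
  "rows": [
    [[-0.005, 0, 0, 0, 255], [-0.01, 0, 0, 0, 255], [-0.014, 0, 0, 0, 255], [-0.014, 0, 0, 0, 255]]
  ]
}}

```text
time: 14.08
position: [0.5022, -0.0633, 0.1277]
tool_rot: [-2.208, -2.234, -0.002]
ft_force: [0.8, 4.2, 5.6]
grip_width: 0.341
```

Call:
{"api": "drive_tool", "payload": {
  "rows": [
    [[-0.004, 0, 0, 0, 255], [-0.008, 0, 0, 0, 255], [-0.008, 0, 0, 0, 255]]
  ]
}}

```text
time: 14.45
position: [0.5022, -0.0656, 0.1277]
tool_rot: [-2.208, -2.234, -0.002]
ft_force: [0.4, 4.9, 7.0]
grip_width: 0.337
```

Call:
{"api": "drive_tool", "payload": {
  "rows": [
    [[-0.004, 0, -0.001, 0, 255], [-0.008, 0, -0.001, 0, 255], [-0.008, 0, -0.001, 0, 255]]
  ]
}}

```text
time: 14.82
position: [0.502, -0.0686, 0.1277]
tool_rot: [2.208, 2.234, 0.0]
ft_force: [-0.1, 3.3, 5.5]
grip_width: 0.341
```

Call:
{"api": "drive_tool", "payload": {
  "rows": [
    [[-0.004, 0, 0, 0, 255], [-0.008, 0, 0, 0, 255], [-0.008, 0, 0, 0, 255]]
  ]
}}

```text
time: 15.2
position: [0.502, -0.0707, 0.1277]
tool_rot: [-2.208, -2.234, -0.0]
ft_force: [-0.1, 4.9, 5.7]
grip_width: 0.339
```

Call:
{"api": "drive_tool", "payload": {
  "rows": [
    [[-0.004, 0, 0, 0, 255], [-0.008, 0, 0, 0, 255], [-0.008, 0, 0, 0, 255]]
  ]
}}

```text
time: 15.58
position: [0.502, -0.073, 0.1277]
tool_rot: [-2.208, -2.234, -0.0]
ft_force: [-1.2, 3.5, 5.5]
grip_width: 0.337
```

Call:
{"api": "drive_tool", "payload": {
  "rows": [
    [[-0.004, 0, 0, 0, 255], [-0.008, 0, 0, 0, 255], [-0.008, 0, 0, 0, 255]]
  ]
}}

```text
time: 15.95
position: [0.5019, -0.0754, 0.1277]
tool_rot: [-2.208, -2.234, -0.0]
ft_force: [-0.4, 4.9, 5.2]
grip_width: 0.337
```

Call:
{"api": "drive_tool", "payload": {
  "rows": [
    [[-0.004, 0, 0, 0, 255], [-0.008, 0, 0, 0, 255], [-0.008, 0, 0, 0, 255]]
  ]
}}

```text
time: 16.32
position: [0.502, -0.0778, 0.1277]
tool_rot: [-2.208, -2.234, -0.0]
ft_force: [0.9, 3.7, 5.5]
grip_width: 0.337
```

Call:
{"api": "drive_tool", "payload": {
  "rows": [
    [[-0.004, 0, 0, 0, 255], [-0.008, 0, 0, 0, 255], [-0.008, 0, 0, 0, 255]]
  ]
}}

```text
time: 16.7
position: [0.502, -0.0802, 0.1277]
tool_rot: [-2.208, -2.234, -0.0]
ft_force: [0.6, 4.3, 5.8]
grip_width: 0.342
```

Call:
{"api": "drive_tool", "payload": {
  "rows": [
    [[-0.004, 0, 0, 0, 255], [-0.008, 0, 0, 0, 255], [-0.008, 0, 0, 0, 255]]
  ]
}}

```text
time: 17.08
position: [0.502, -0.0827, 0.1277]
tool_rot: [-2.208, -2.234, -0.0]
ft_force: [0.3, 3.6, 4.9]
grip_width: 0.338
```

Call:
{"api": "drive_tool", "payload": {
  "rows": [
    [[-0.004, 0, 0, 0, 255], [-0.008, 0, 0, 0, 255], [-0.008, 0, 0, 0, 255]]
  ]
}}

```text
time: 17.45
position: [0.502, -0.0853, 0.1276]
tool_rot: [2.208, 2.234, -0.0]
ft_force: [0.4, 2.9, 3.9]
grip_width: 0.339
```

Call:
{"api": "drive_tool", "payload": {
  "rows": [
    [[-0.004, 0, 0, 0, 255], [-0.008, 0, 0, 0, 255], [-0.008, 0, 0, 0, 255]]
  ]
}}

```text
time: 17.82
position: [0.5018, -0.0884, 0.1273]
tool_rot: [2.209, 2.234, -0.002]
ft_force: [-0.2, 1.1, 2.2]
grip_width: 0.338
```

Call:
{"api": "drive_tool", "payload": {
  "rows": [
    [[-0.002, 0, 0.001, 0, 255], [-0.004, 0, 0.001, 0, 255], [-0.004, 0, 0.001, 0, 255]]
  ]
}}

```text
time: 18.2
position: [0.5019, -0.0891, 0.1271]
tool_rot: [2.208, 2.234, -0.001]
ft_force: [0.5, 2.2, 1.8]
grip_width: 0.338
```

Call:
{"api": "drive_tool", "payload": {
  "rows": [
    [[-0.003, 0, 0, 0, 255], [-0.006, 0, 0, 0, 255], [-0.006, 0, 0, 0, 255]]
  ]
}}

```text
time: 18.58
position: [0.5017, -0.0912, 0.1269]
tool_rot: [-2.209, -2.234, 0.002]
ft_force: [0.3, -0.0, -1.3]
grip_width: 0.339
```

Call:
{"api": "drive_tool", "payload": {
  "rows": [
    [[0, 0, 0.002, 0, 255], [0, 0, 0.004, 0, 255], [0, 0, 0.005, 0, 255], [0, 0, 0.005, 0, 255]]
  ]
}}

```text
time: 19.08
position: [0.5022, -0.0907, 0.126]
tool_rot: [2.208, 2.234, 0.0]
ft_force: [0.1, -1.7, 0.2]
grip_width: 0.337
```

Call:
{"api": "drive_tool", "payload": {
  "rows": [
    [[-0.002, 0, 0, 0, 255], [-0.004, 0, 0, 0, 255], [-0.004, 0, 0, 0, 255]]
  ]
}}

```text
time: 19.45
position: [0.5021, -0.0916, 0.1257]
tool_rot: [-2.208, -2.234, -0.0]
ft_force: [0.3, 0.5, -1.3]
grip_width: 0.342
```

Free again; lower gently.

Call:
{"api": "drive_tool", "payload": {
  "rows": [
    [[-0.001, 0, 0.003, 0, 255], [-0.001, 0, 0.006, 0, 255], [-0.001, 0, 0.008, 0, 255], [-0.001, 0, 0.008, 0, 255]]
  ]
}}

```text
time: 19.95
position: [0.5021, -0.092, 0.1233]
tool_rot: [-2.208, -2.234, 0.0]
ft_force: [0.3, -0.8, -1.1]
grip_width: 0.339
```

Call:
{"api": "drive_tool", "payload": {
  "rows": [
    [[-0.001, 0, 0.005, 0, 255], [-0.002, 0, 0.01, 0, 255], [-0.002, 0, 0.015, 0, 255], [-0.002, 0, 0.02, 0, 255], [-0.002, 0, 0.024, 0, 255], [-0.002, 0, 0.024, 0, 255]]
  ]
}}

```text
time: 20.7
position: [0.5021, -0.0926, 0.1162]
tool_rot: [-2.208, -2.234, 0.0]
ft_force: [0.1, 0.3, -1.7]
grip_width: 0.34
```

```bash
python3 -c "
from h import *;togo(0.502,-0.0925,0.114,90.6)
s,d=look(8)
"
```

```text
t 20.7 pos [ 0.5021 -0.0926  0.1162] xang 90.67 tilt [-0.0001  0.    ] F [ 0.11  0.32 -1.68] w 0.34
rows units [ 0.0003 -0.0004  0.0072] spin 0.00040869806325708347
```

View pics/s8c.png

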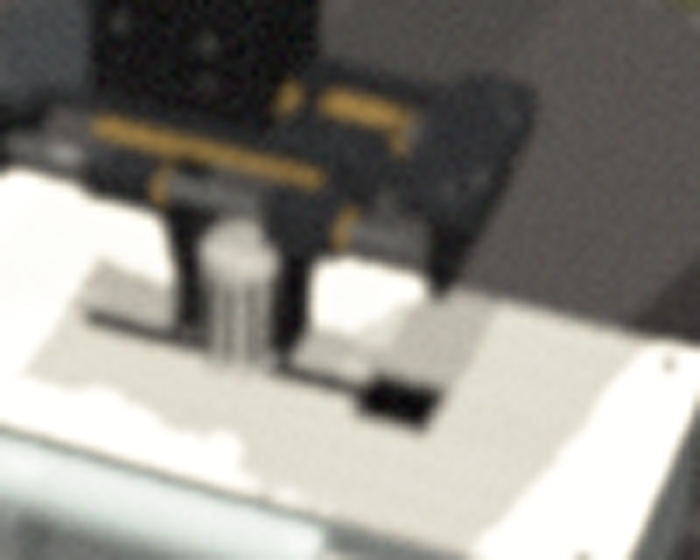

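Call:
{"api": "drive_tool", "payload": {
  "rows": [
    [[0, 0, 0.003, 0, 255], [0, 0, 0.005, 0, 255], [0, 0, 0.005, 0, 255]]
  ]
}}

```text
time: 21.18
position: [0.5021, -0.0926, 0.1147]
tool_rot: [-2.208, -2.235, 0.0]
ft_force: [-0.2, -0.4, -1.6]
grip_width: 0.337
```

Call:
{"api": "drive_tool", "payload": {
  "rows": [
    [[0, 0, 0.002, 0, 255], [0, 0, 0.003, 0, 255], [0, 0, 0.003, 0, 255]]
  ]
}}

```text
time: 21.55
position: [0.5022, -0.0926, 0.1138]
tool_rot: [-2.208, -2.235, -0.0]
ft_force: [0.2, -0.1, -0.7]
grip_width: 0.336
```

Call:
{"api": "drive_tool", "payload": {
  "rows": [
    [[0, 0, 0.001, 0, 255], [0, 0, 0.0015, 0, 255], [0, 0, 0.0015, 0, 255]]
  ]
}}

```text
time: 21.92
position: [0.5022, -0.0926, 0.1138]
tool_rot: [-2.208, -2.234, -0.0]
ft_force: [-2.8, -0.4, 3.4]
grip_width: 0.338
```

Call:
{"api": "drive_tool", "payload": {
  "rows": [
    [[0, 0, -0.0015, 0, 255], [0, 0, -0.0015, 0, 255], [0, 0, -0.0015, 0, 150], [0, 0, -0.0015, 0, 120], [0, 0, -0.0015, 0, 80], [0, 0, -0.0015, 0, 60], [0, 0, -0.0015, 0, 60], [0, 0, -0.0015, 0, 60]]
  ]
}}

```text
time: 22.92
position: [0.5022, -0.0926, 0.1139]
tool_rot: [2.208, 2.234, 0.0]
ft_force: [-0.5, -0.5, -0.8]
grip_width: 0.757
```

```bash
python3 -c "
from h import *;togo(0.502,-0.0925,0.114,90.6)
s,d=look(9)
"
```

```text
t 22.925 pos [ 0.5022 -0.0926  0.1139] xang 90.67 tilt [0.0001 0.0001] F [-0.47 -0.5  -0.82] w 0.757
rows units [ 0.0003 -0.0007 -0.0004] spin 0.00041266861414833835
```

View pics/wrist9.png

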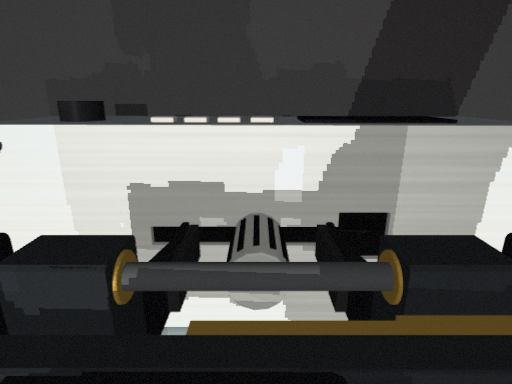

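Jaws are open clear of the knob (65 mm). Retreat straight up.

Call:
{"api": "drive_tool", "payload": {
  "rows": [
    [[0, 0, -0.03, 0, 60], [0, 0, -0.08, 0, 60], [0, 0, -0.15, 0, 60], [0, 0, -0.23, 0, 60], [0, 0, -0.32, 0, 60], [0, 0, -0.38, 0, 60], [0, 0, -0.42, 0, 60], [0, 0, -0.42, 0, 60], [0, 0, -0.42, 0, 60]]
  ]
}}

```text
time: 24.15
position: [0.5017, -0.0925, 0.239]
tool_rot: [-2.208, -2.234, 0.002]
ft_force: [-0.3, 0.6, -0.8]
grip_width: 0.765
```

```bash
python3 -c "
from h import *;togo(0.502,-0.0925,0.114,90.6)
s,d=look(10)
c=d['wrist'];print('pred knob top if home',proj(c,(.5025,-.0926,.140)),'if on ledge',proj(c,(.5025,-.0926,.154)))
cv2.imwrite('pics/scene10.png',d['scene']['img'])
crop(c['img'],190,140,320,250,6,'pics/w10c.png')
"
```

```text
t 24.15 pos [ 0.5017 -0.0925  0.239 ] xang 90.68 tilt [-0.0015  0.0001] F [-0.34  0.56 -0.77] w 0.765
rows units [-1.000e-04  1.700e-03  4.166e-01] spin 0.0004200037548141861
pred knob top if home [257.33812975 197.26166866] if on ledge [257.33242544 202.7387761 ]
```

View pics/wrist10.png

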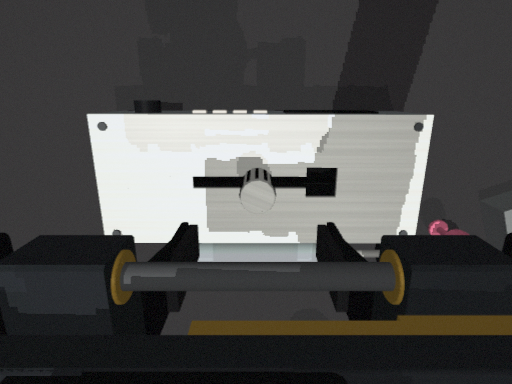

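View pics/scene10.png

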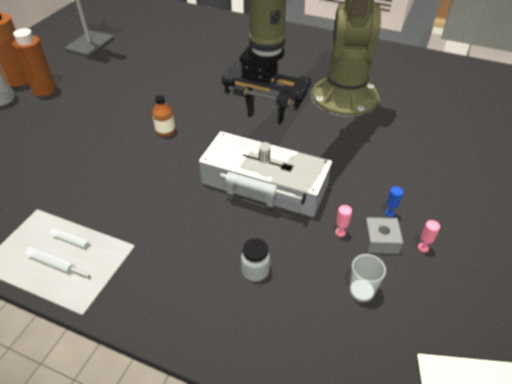

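View pics/s10c.png

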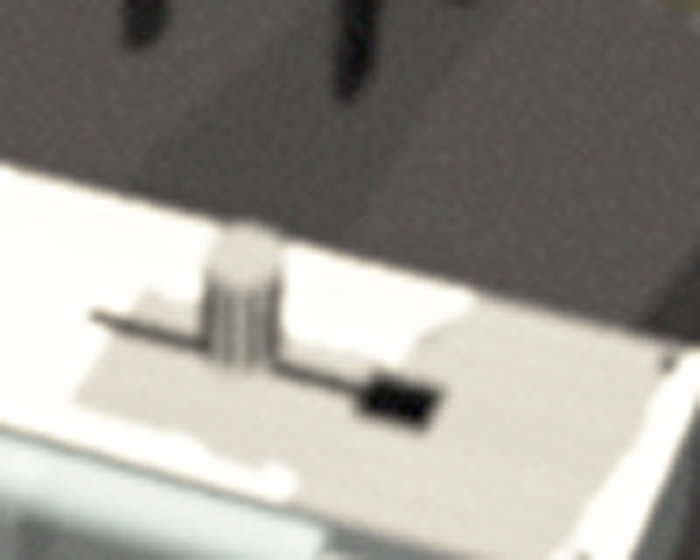

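```bash
python3 -c "
import pickle
from h import *
a=pickle.load(open('im0.pkl','rb'))['scene']['img'];b=pickle.load(open('im10.pkl','rb'))['scene']['img']
for n,(x0,y0,x1,y1) in dict(bottle=(145,90,185,140),jar=(235,232,278,285),beaker=(345,250,390,305)).items(): print(n,np.abs(a[y0:y1,x0:x1].astype(int)-b[y0:y1,x0:x1]).mean())
from bench import ctrl
print(ctrl.close_job())"
```

```text
bottle 2.5353333333333334
jar 2.6524791575252302
beaker 2.2848484848484847
the job is handed in; nothing more can be done
None
```

The pump is locked and the job is handed in, at about 24 s of the 72 s allowed. I lifted the pin out of its stand by the knob, passed its foot down through the window and slid it along the slot. It dropped into the notch about 62 mm from the window.

**Forces:** The pin pressed on the ledges with about 5–8 N during the slide. Seating it took about 5 N.

**Fully home:** The tool stood 13.9 mm lower than on the ledges, against the expected 14 mm. In the last pictures the knob stands upright and down on the cover.

**Released:** The jaws were open and the tool about 125 mm above the grip height before handing in.

**Bottle, jar and beaker:** The bottle, jar and beaker look unchanged from the first scene picture to the last.

**Disagreement:** The wrist camera placed things about 2 mm nearer the robot in x than the top and scene cameras. I aligned the foot with the window by comparing the two in the wrist view at cover height, and it went through without contact. While settling into the notch, the foot lightly brushed an edge (about 2 N) and I moved it 1.2 mm further along the slot to clear it.

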